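Put the inspection desk set back in its fitted trays

TASK

Tidy the microscope desk: stand the sample vial, the spare microscope lens, the tub of swabs and the stamp each upright in the grey tray made for the shape and size of its foot (the small, the medium and the large round tray, and the oblong one for the stamp), flat on the tray's floor inside the rim. Keep these four upright all the while, and leave the eraser and the clear dish where they lie.

Things in the scene. Friction and masses are not known exactly. Their poses are not given: they have to be found in the camera images.
- vial: Small tinted, see-through glass sample vial with a black screw cap, loose, standing: 18 mm diameter, 44 mm high. Belongs in the small round tray. Origin: centre of the underside, z up along its axis. Can be pinched from above across its diameter near the cap.
- lens: Spare microscope lens, a black ribbed cylinder with a lens in its top, loose, standing: 34 mm diameter, 46 mm high. Belongs in the medium round tray. Origin: centre of the underside, z up along its axis.
- tub: Round blue tub holding white cotton swabs, loose, standing: 52 mm diameter at the rim, about 48 mm at the foot, rim 45 mm high, swabs up to 70 mm high (below the gripper's body if the tub is pinched across its full diameter 25 to 36 mm above its foot). Belongs in the large round tray. Origin: centre of the underside, z up along its axis.
- stamp: Wooden stamp, loose, standing on its oblong foot: 66 mm high; foot 18 mm (along its x) by 45 mm (along its y), 14 mm high; above it a round handle up to 24 mm in diameter, to be pinched from above about 50 mm above the desk in any direction. Belongs in the oblong tray with its foot lengthwise. Origin: centre of the underside, z up.
- tray_small: Round tray fixed to the desk, grey plastic with a black floor, one of three: inner diameter 34 mm, outer 44 mm. Floor 3 mm above the desk, rim 9 mm above the desk, rim 5 mm thick. Origin: centre of the underside, z up.
- tray_medium: Round tray fixed to the desk, grey plastic with a black floor, one of three: inner diameter 50 mm, outer 60 mm. Floor 3 mm above the desk, rim 9 mm above the desk, rim 5 mm thick. Origin: centre of the underside, z up.
- tray_large: Round tray fixed to the desk, grey plastic with a black floor, one of three: inner diameter 68 mm, outer 78 mm. Floor 3 mm above the desk, rim 9 mm above the desk, rim 5 mm thick. Origin: centre of the underside, z up.
- tray_oblong: Oblong tray fixed to the desk, grey plastic with a black floor: inside 36 mm (along its x) by 62 mm (along its y), outside 46 by 72 mm. Floor 3 mm above the desk, rim 9 mm above the desk. Origin: centre of the underside, z up. Either way round will do for the stamp.
- eraser: Eraser in a blue sleeve, loose, lying among the trays: 18 x 43 x 11 mm (x, y, z). Not to be moved. Origin: centre of the underside.
- dish: Shallow clear round dish with two small parts in it, loose, lying among the things: 56 mm diameter, 11 mm high. Not to be moved. Origin: centre of the underside. (To the right of all these, seen from the robot, stand fixed a desk telephone, behind it a row of binders 320 mm high, and farther right a microscope 445 mm high with a screen behind: pass well above them or keep clear.)
Things that resemble listed ones, but are neither listed nor needed, are in the scene too. Leave any blue, green or red look-alike of the tray_medium alone.

How it is judged:
At the end, for the whole second after the job is handed in: Vial, lens and tub stand upright (within 0.12 rad) at rest on the floor of the small, medium and large round tray, within 11 mm of its centre; the stamp likewise in the oblong tray, within 14 mm; undersides less than 6 mm above the desk. Eraser and dish lie within 20 mm of where they were (horizontal distance between vial and tray_small below 0.011 m and z of vial in the frame of tray_small below 0.006 m and angle between each of vial, lens, tub, stamp's own z axis and vertical below 0.12 rad and linear speed of each of vial, lens, tub, stamp below 0.02 m/s and horizontal distance between lens and tray_medium below 0.011 m and z of lens in the frame of tray_medium below 0.006 m and horizontal distance between tub and tray_large below 0.011 m and z of tub in the frame of tray_large below 0.006 m and horizontal distance between stamp and tray_oblong below 0.014 m and z of stamp in the frame of tray_oblong below 0.006 m and distance of each of eraser, dish from where it was at the start of the episode below 0.02 m); the robot touches nothing.
It fails at once if the vial, lens, tub or stamp is tipped over (more than 0.6 rad) (angle between any of vial, tub, stamp, lens's own z axis and vertical above 0.6 rad).
It fails at once if the eraser or the dish is moved more than 20 mm (distance of any of eraser, dish from where it was at the start of the episode above 0.02 m).
It also fails if it takes over 104 s, if anything falls off the work surface, if the arm or the gripper's body presses on something with over 40 N, if the wrist force passes 120 N, or if a joint passes its speed limit or range.

ROBOT

A 7-joint arm with a two-finger parallel gripper is mounted at the origin on a cart in front of the work surface, level with it; the furniture and walls round the work are solid. World frame = base frame: x ahead of the robot, y to its left, z up, the work surface at z = 0. Lengths are in m, angles in rad, forces in N, time in s.
With the tool pointing down it reaches from about 0.425 to 0.925 m from the base axis. Payload 6.8 kg.
Tool frame: the origin (TCP) lies between the finger pads; the fingertips stand 11 mm ahead of it and the grasp point (between the pads) lies 8 mm behind it; z points along the fingers, y is the line along which they close (so a half turn about z gives the same grasp; the last joint's range is limited). The gripper opens to 85 mm and grips with 20 to 120 N. Pads are 22 mm wide; open, the fingers measure 114 mm over their backs; the gripper's body (76 mm by 85 mm) begins 54 mm behind the grasp point. The pads swing forward as they close: fully open they stand 13 mm farther back than shut.
Start: joints at [-1.337, 0.477, 0.022, 1.555, -0.011, 1.109, -0.083], TCP at [0.226, 0.636, 0.242] pointing down, gripper open.
Joint ranges: [-2.96, 2.96], [-0.34, 2.1], [-1.41, 1.46], [0.24, 2.44], [-1.37, 4.51], [0.17, 1.92], [-2.96, 2.96]. Speed limits (rad/s): [2.39, 2.39, 3.14, 3.14, 3.14, 3.14, 3.14].

INTERFACE

Orientations are given as a rotation vector (axis times angle).
In Python, from bench import r gives the robot as it stands.
- The arm moves only by the tool send_rows, never from a script. Its argument "deltas" is a list of rows, each an object of numbers: "dx", "dy", "dz": the shift along the world's x, y, z in mm; "rx", "ry", "rz": the turn, a rotation vector about the world's x, y, z in degrees. A call has 1 to 5 rows; each row is the pose to reach, as a shift and turn from the pose commanded when the call began; what a row does not reach only later rows make up. A row lasts 1/12 s, in which the tool goes at most 41.7 mm and 7.16 degrees, less where a joint would pass 70% of its speed; a pose out of reach is approached as far as the arm can. A call with a gripper value outside its range is refused whole. "jaw" is the finger opening in mm, from 0 to 85.4, set as the call begins (left out, the last holds). The fingers move at their own pace and stop on an object; "newtons" is the grip in N (left out, the last holds). Time passes only in rows, so rows that repeat a pose let the fingers close. It gives the time, the measured TCP pose, the force, the opening and the grip force at its end, in the units of the state.
- r.get_obs(): the state, without advancing time (a new reading comes with each control period).
- r.grab_frame(name): name is "scene" or "top" or "wrist"; returns a dict with "frame" (480x640x3 uint8, blue, green, red), "z_map" (480x640 float32, m along the optical axis (not along the pixel's ray), 0 where there is no reading), "vertical_fov" (degrees; the focal length in pixels is half the picture's height over the tangent of half this angle, whatever the lens; pixels are square), "cx", "cy" (the principal point, pixels), "distortion" ([k1, k2, p1, p2, k3] as OpenCV has them; the pictures are not rectified), "xyz" and "orientation" of the camera in the world. Camera axes: x right, y down, z forward; pixel columns grow to the right and rows downward; lengths in m; the calibration is good to about 2 mm. A picture is of the moment at which its call begins.
- r.hand_in(): hands the job in; it is judged then, once.
The state is a dict: "clock": time; "joints": joint angles; "qvel": joint speeds; "tau": joint torques, N m; "tcp_pos": TCP position; "orientation": TCP orientation; "contact_force": force on the tool from outside, world axes, zero at the start; "moment": the same for the moment, N m; "grip_width": finger opening in m; "gripper_force": force on a finger pad.
Only numpy, scipy, OpenCV 4.12 (cv2) and the standard library are available. Lean on these libraries where they do the work, as an engineer would, in place of code of your own. Each camera call takes 0.05 s, during which the arm holds its last target. There are 200 camera calls.

## Working session

There is one attempt and no reset: what is moved stays moved. The work goes in short steps, Python scripts to look and compute and a tool call to move; the robot and the scene stay as the last step left them, time stands still between calls to the robot, and variables do not carry over. Pictures are saved under pics/ and viewed, at most 14 in all, crops included, and the job is handed in when it is done.

Besides the shell and the picture viewer there is one more tool, called by a JSON object that holds its "op" and its "data". send_rows: Moves the arm, as the interface text tells. Its arguments: {"type":"object","properties":{"deltas":{"type":"array","items":{"type":"object","properties":{"dx":{"type":"number"},"dy":{"type":"number"},"dz":{"type":"number"},"rx":{"type":"number"},"ry":{"type":"number"},"rz":{"type":"number"}}}},"jaw":{"type":"number"},"newtons":{"type":"number"}},"required":["deltas"]}

```bash
ls; mkdir -p pics
cat > h.py <<'E'
import numpy as np,cv2
from scipy.spatial.transform import Rotation as R
def K(f):
    fl=240/np.tan(np.radians(f["vertical_fov"])/2)
    return np.array([[fl,0,f["cx"]],[0,fl,f["cy"]],[0,0,1.]])
def rot(f):
    o=np.array(f["orientation"],float)
    return R.from_rotvec(o).as_matrix() if o.size==3 else o.reshape(3,3)
def ray(f,px,z):
    p=cv2.undistortPoints(np.array(px,float).reshape(-1,1,2),K(f),np.array(f["distortion"],float)).reshape(-1,2)
    d=np.c_[p,np.ones(len(p))]@rot(f).T; o=np.array(f["xyz"])
    return o+d*((z-o[2])/d[:,2])[:,None]
def save(f,n): cv2.imwrite("pics/"+n+".png",f["frame"]); 
def world(f):
    v,u=np.mgrid[0:480,0:640]
    p=cv2.undistortPoints(np.c_[u.ravel(),v.ravel()].astype(float).reshape(-1,1,2),K(f),np.array(f["distortion"],float)).reshape(-1,2)
    d=np.c_[p,np.ones(len(p))]*f["z_map"].reshape(-1,1)
    return (d@rot(f).T+np.array(f["xyz"])).reshape(480,640,3)
E
python3 - <<'E'
from h import *; from bench import r
import pickle
for n in("scene","top","wrist"):
    f=r.grab_frame(n);save(f,n);pickle.dump(f,open(n+".pkl","wb"));print(n,f["xyz"],f["orientation"],f["vertical_fov"],f["cx"],f["cy"],f["distortion"])
print(r.get_obs())
E
```

```text
pics
scene [ 0.22224485 -0.22879371  0.66883407] [-2.36410098  0.53431854 -0.18581272] 56.199833834079335 318.2816613164456 239.53892419347665 [-0.02440102  0.          0.          0.          0.        ]
top [0.2694004  0.27012654 1.03056677] [-2.24229641  1.96316883 -0.212447  ] 45.998950289681765 325.61831925316864 227.86937574353436 [0.039241 0.       0.       0.       0.      ]
wrist [0.15394049 0.66146069 0.37299541] [2.35626965 1.66298528 0.25120511] 69.91224491128932 322.6760507307544 246.50978189969166 [-0.03719015  0.          0.          0.          0.        ]
{'clock': 0.15, 'joints': array([-1.33707103,  0.47761296,  0.02236184,  1.55616006, -0.01152165,
        1.1092762 , -0.08310604]), 'qvel': array([-7.40041713e-04, -3.37370763e-03,  1.04089990e-03, -1.88885957e-03,
        5.86100510e-05,  2.39078282e-04,  5.78701203e-05]), 'tau': array([ 3.12099226e-03, -5.96924007e+01,  1.61035672e+00, -2.81492293e+01,
        1.26135611e-02,  6.54195712e-03,  1.67065627e-05]), 'tcp_pos': array([0.22613402, 0.63556538, 0.24157464]), 'orientation': array([-5.34319038e-01, -3.09567059e+00,  2.07382186e-03]), 'contact_force': array([-0.11423582,  0.80095902, -0.78833   ]), 'moment': array([ 0.01557384, -0.02148342,  0.03110665]), 'gripper_force': 0.0, 'grip_width': 0.08527733397756228}
```

View pics/top.png

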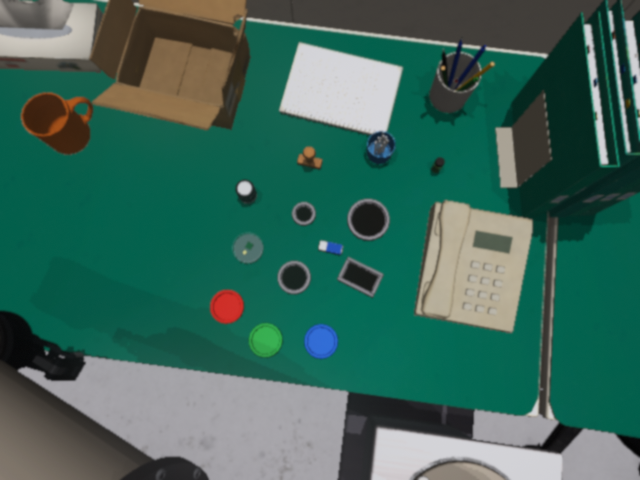

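View pics/scene.png

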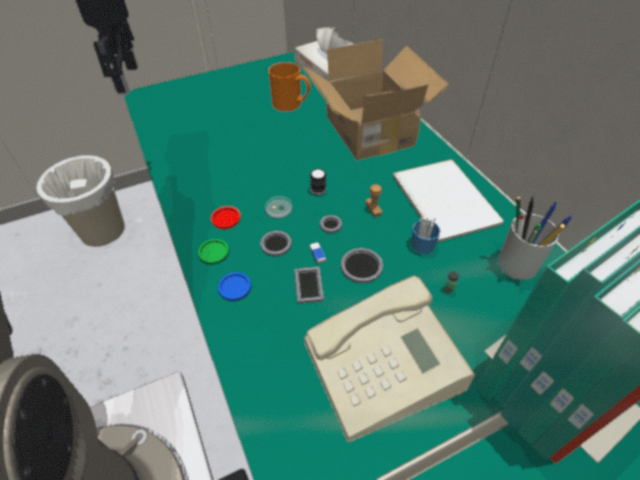

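The top view shows the vial at (438,165), lens (246,190), tub (380,147) and stamp (310,158). The trays are small (303,213), medium (294,277), large (368,219) and oblong (360,277), with the eraser at (330,247) and the dish at (247,248). The scene view agrees.

```bash
cat >> h.py <<'E'
def blob(f,c,w,z,nongreen=True):
    """contour of the non-green thing nearest pixel c -> centre px, centre world at z, rect"""
    b=cv2.cvtColor(f["frame"],cv2.COLOR_BGR2HSV)
    h,s,v=cv2.split(b)
    m=(~((h>70)&(h<90)&(s>150))).astype(np.uint8)
    x,y=c; M=np.zeros_like(m); M[max(0,y-w):y+w,max(0,x-w):x+w]=m[max(0,y-w):y+w,max(0,x-w):x+w]
    cs,_=cv2.findContours(M,cv2.RETR_EXTERNAL,cv2.CHAIN_APPROX_NONE)
    k=max(cs,key=cv2.contourArea); 
    P=ray(f,k[:,0],z)[:,:2]
    rc=cv2.minAreaRect((P*1000).astype(np.float32))
    return rc
E
python3 - <<'E'
from h import *; import pickle
f=pickle.load(open("top.pkl","rb"));W=world(f)
for n,c,w,z in [("vial",(438,165),14,.02),("lens",(246,190),18,.03),("tub",(380,147),24,.03),("stamp",(310,158),18,.02),("small",(303,213),17,.009),("med",(294,277),24,.009),("large",(368,219),28,.009),("obl",(360,277),29,.009),("eraser",(330,247),17,.01),("dish",(247,248),22,.01)]:
    print(n,[np.round(x,1) for x in blob(f,c,w,z)],W[c[1],c[0]].round(3))
print(W[300,330].round(4))
f=pickle.load(open("wrist.pkl","rb"))
from bench import r
o=r.get_obs();T=R.from_rotvec(o["orientation"]);print(T.as_matrix().round(3)); print("cam in tool",T.inv().apply(np.array(f["xyz"])-o["tcp_pos"]).round(3)); print((T.as_matrix().T@rot(f)).round(3))
E
```

```text
vial [array([631.2, 101. ]), array([14.9, 29.9]), np.float64(70.2)] [0.622 0.104 0.043]
lens [array([529.5, 446.3]), array([46.8, 33.5]), np.float64(35.3)] [0.528 0.444 0.045]
tub [array([654.2, 221.5]), array([78.7, 72.6]), np.float64(7.6)] [0.637 0.214 0.058]
stamp [array([615. , 339.1]), array([48.3, 41.4]), np.float64(83.0)] [0.601 0.337 0.054]
small [array([507.8, 338.5]), array([45.8, 44.6]), np.float64(7.8)] [0.509 0.339 0.003]
med [array([387.6, 338.9]), array([61.9, 59.9]), np.float64(7.9)] [0.388 0.338 0.004]
large [array([512.7, 217.5]), array([80., 78.]), np.float64(7.1)] [0.513 0.217 0.007]
obl [array([404.4, 219.6]), array([74.9, 49.2]), np.float64(70.9)] [0.403 0.219 0.008]
eraser [array([450.7, 280.1]), array([46. , 22.6]), np.float64(86.1)] [0.45  0.28  0.011]
dish [array([429. , 429.8]), array([54.2, 55.3]), np.float64(53.7)] [0.43  0.432 0.002]
[0.3556 0.2679 0.0013]
[[-0.942  0.335 -0.   ]
 [ 0.335  0.942 -0.001]
 [-0.    -0.001 -1.   ]]
cam in tool [ 0.077  0.    -0.131]
[[ 0.    -0.955 -0.297]
 [ 1.    -0.     0.   ]
 [-0.    -0.297  0.955]]
```

Run:
```python
from h import *; import pickle
for cam in("top","scene"):
    W=world(pickle.load(open(cam+".pkl","rb"))).reshape(-1,3)
    print(cam)
    for n,c,rad,z0,z1 in [("vial",(622,104),16,.036,.05),("lens",(528,445),24,.042,.052),("tub",(639,215),36,.038,.05),("stampH",(602,337),20,.05,.075),("stampF",(602,337),32,.010,.019),("small",(508,338),28,.0075,.012),("med",(388,339),36,.0075,.012),("large",(513,217),45,.0075,.012),("obl",(404,220),45,.0075,.012)]:
        q=W[(np.hypot(W[:,0]-c[0]/1e3,W[:,1]-c[1]/1e3)<rad/1e3)&(W[:,2]>z0)&(W[:,2]<z1)]*1000
        if len(q)<4: print(n,len(q));continue
        k=cv2.minAreaRect(q[:,:2].astype(np.float32))
        print(n,len(q),np.round(k[0]),np.round(k[1]),round(k[2]),q[:,:2].mean(0).round(1), "box edge1",(lambda b:np.round(b[1]-b[0]))(cv2.boxPoints(k)))
    q=W[(W[:,2]>.08)&(W[:,0]>.45)&(W[:,0]<.75)&(W[:,1]<.2)&(W[:,1]>-.3)]
    if len(q): print("tall near vial: ymax by x",[(x,q[(abs(q[:,0]-x)<.02),1].max().round(3) if (abs(q[:,0]-x)<.02).any() else None) for x in(.47,.51,.55,.59,.63,.67,.71)])
    q=W[(W[:,2]>.015)&(W[:,0]>.3)&(W[:,0]<.6)&(W[:,1]<.2)&(W[:,1]>-.1)]
    print("phone ymax",q[:,1].max().round(3),"x",q[:,0].max().round(3),"z",q[:,2].max().round(3))
```

```text
top
vial 73 [629. 103.] [15. 16.] 31 [628.3 103.3] box edge1 [  8. -13.]
lens 262 [532. 447.] [34. 31.] 10 [531.1 447.2] box edge1 [  5. -31.]
tub 166 [648. 213.] [51. 50.] 6 [648.4 213.2] box edge1 [  5. -50.]
stampH 133 [609. 340.] [21. 22.] 8 [607.6 340.5] box edge1 [  3. -21.]
stampF 151 [609. 341.] [44. 18.] 85 [608.4 340.6] box edge1 [18. -2.]
small 142 [508. 339.] [42. 41.] 8 [507.9 338.4] box edge1 [  6. -41.]
med 203 [388. 339.] [57. 56.] 8 [388.9 338.5] box edge1 [  8. -56.]
large 259 [513. 217.] [76. 75.] 7 [510.9 217.3] box edge1 [  9. -74.]
obl 252 [405. 220.] [71. 46.] 71 [405.4 220.4] box edge1 [ 43. -15.]
tall near vial: ymax by x [(0.47, np.float64(0.099)), (0.51, np.float64(0.103)), (0.55, np.float64(0.102)), (0.59, np.float64(-0.056)), (0.63, np.float64(-0.045)), (0.67, np.float64(-0.04)), (0.71, np.float64(-0.033))]
phone ymax 0.116 x 0.6 z 0.321
scene
vial 82 [626. 101.] [16. 15.] 9 [625.3  99.7] box edge1 [  2. -15.]
lens 142 [530. 446.] [33. 33.] 31 [529.1 444.3] box edge1 [ 17. -28.]
tub 190 [647. 211.] [53. 51.] 53 [644.5 208.8] box edge1 [ 41. -30.]
stampH 102 [607. 337.] [19. 22.] 87 [606.4 335.9] box edge1 [22. -1.]
stampF 98 [607. 339.] [47. 17.] 88 [606.3 335.9] box edge1 [17. -1.]
small 91 [507. 336.] [40. 42.] 31 [506.6 335.6] box edge1 [ 22. -36.]
med 144 [387. 337.] [59. 57.] 70 [385.7 335.6] box edge1 [ 54. -20.]
large 212 [512. 216.] [76. 76.] 4 [510.7 212.3] box edge1 [  5. -76.]
obl 195 [404. 218.] [73. 46.] 71 [402.4 217.4] box edge1 [ 43. -15.]
tall near vial: ymax by x [(0.47, np.float64(0.097)), (0.51, np.float64(0.1)), (0.55, np.float64(0.097)), (0.59, np.float64(-0.059)), (0.63, np.float64(-0.052)), (0.67, np.float64(-0.045)), (0.71, np.float64(-0.041))]
phone ymax 0.114 x 0.6 z 0.319
```

{"op": "send_rows", "data": {"deltas": [{"dx":160,"dy":-95},{"dx":250,"dy":-160},{"dx":250,"dy":-160},{"dx":250,"dy":-160},{"dx":250,"dy":-160}]}}

```text
$.deltas[0]: bad value
```

{"op": "send_rows", "data": {"deltas": [{"dx":52,"dy":-31},{"dx":52,"dy":-31},{"dx":52,"dy":-31}]}}

```text
$.deltas[0]: bad value
```

{"op": "send_rows", "data": {"deltas": [{"dx":40,"dy":-24,"dz":0,"rx":0,"ry":0,"rz":0},{"dx":80,"dy":-48,"dz":0,"rx":0,"ry":0,"rz":0}]}}

```text
clock: 0.32
tcp_pos: [0.2948, 0.5944, 0.2417]
orientation: [-0.523, -3.096, 0.0]
contact_force: [2.1, -0.6, 0.4]
grip_width: 0.0853
gripper_force: 0.0
```

{"op": "send_rows", "data": {"deltas": [{"dx":230,"dy":-145,"dz":0,"rx":0,"ry":0,"rz":0},{"dx":230,"dy":-145,"dz":0,"rx":0,"ry":0,"rz":0},{"dx":230,"dy":-145,"dz":0,"rx":0,"ry":0,"rz":0},{"dx":230,"dy":-145,"dz":0,"rx":0,"ry":0,"rz":0},{"dx":230,"dy":-145,"dz":0,"rx":0,"ry":0,"rz":0}], "jaw": 60}}

```text
clock: 0.73
tcp_pos: [0.4753, 0.4805, 0.2421]
orientation: [-0.534, -3.096, 0.001]
contact_force: [0.2, 1.2, -0.3]
grip_width: 0.0602
gripper_force: 0.0
```

{"op": "send_rows", "data": {"deltas": [{"dx":0,"dy":0,"dz":-20,"rx":0,"ry":0,"rz":0},{"dx":0,"dy":0,"dz":-40,"rx":0,"ry":0,"rz":0},{"dx":0,"dy":0,"dz":-40,"rx":0,"ry":0,"rz":0},{"dx":0,"dy":0,"dz":-40,"rx":0,"ry":0,"rz":0}]}}

```text
clock: 1.07
tcp_pos: [0.473, 0.4816, 0.2011]
orientation: [-0.533, -3.094, 0.004]
contact_force: [-0.8, -0.8, 0.5]
grip_width: 0.0599
gripper_force: 0.0
```

Run:
```python
from h import *; from bench import r
f=r.grab_frame("wrist");save(f,"w1");o=r.get_obs();print(o["clock"],o["tcp_pos"],f["xyz"])
W=world(f).reshape(-1,3)
for n,c,rad,z0,z1 in [("lens",(531,446),28,.038,.054),("stampH",(608,340),20,.045,.075),("stampF",(608,340),32,.010,.019),("small",(508,338),28,.0075,.012),("med",(388,339),36,.0075,.012),("tub",(647,212),36,.038,.05)]:
    q=W[(np.hypot(W[:,0]-c[0]/1e3,W[:,1]-c[1]/1e3)<rad/1e3)&(W[:,2]>z0)&(W[:,2]<z1)]*1000
    if len(q)<4: print(n,len(q));continue
    k=cv2.minAreaRect(q[:,:2].astype(np.float32))
    print(n,len(q),np.round(k[0]),np.round(k[1]),round(k[2]))
```

```text
1.1167 [0.47332673 0.48248908 0.20246255] [0.4010591  0.50760986 0.33278856]
lens 1047 [528. 448.] [34. 33.] 35
stampH 63 [607. 351.] [15.  4.] 5
stampF 233 [609. 355.] [19. 18.] 84
small 475 [506. 338.] [43. 43.] 23
med 890 [385. 339.] [59. 59.] 45
tub 234 [657. 222.] [22. 51.] 37
```

View pics/w1.png

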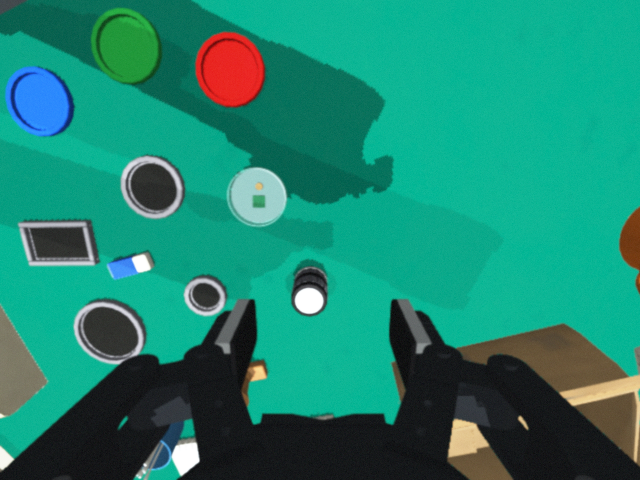

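The wrist view shows the lens top at (309,299), with the small tray at (206,295), the medium tray at (152,186), the dish at (257,196) and the eraser at (130,264). All agree with the top view.

{"op": "send_rows", "data": {"deltas": [{"dx":57,"dy":-35,"dz":0,"rx":0,"ry":0,"rz":0},{"dx":57,"dy":-35,"dz":-20,"rx":0,"ry":0,"rz":0},{"dx":57,"dy":-35,"dz":-60,"rx":0,"ry":0,"rz":0},{"dx":57,"dy":-35,"dz":-80,"rx":0,"ry":0,"rz":0},{"dx":57,"dy":-35,"dz":-80,"rx":0,"ry":0,"rz":0}]}}

```text
clock: 1.53
tcp_pos: [0.5288, 0.4456, 0.1185]
orientation: [-0.533, -3.092, 0.008]
contact_force: [-1.0, 1.0, -1.1]
grip_width: 0.06
gripper_force: 0.0
```

{"op": "send_rows", "data": {"deltas": [{"dx":0,"dy":0,"dz":0,"rx":0,"ry":0,"rz":0},{"dx":0,"dy":0,"dz":0,"rx":0,"ry":0,"rz":0}]}}

```text
clock: 1.7
tcp_pos: [0.5315, 0.4489, 0.1249]
orientation: [0.532, 3.094, 0.005]
contact_force: [-0.7, -0.6, -0.1]
grip_width: 0.0597
gripper_force: 0.0
```

{"op": "send_rows", "data": {"deltas": [{"dx":0,"dy":0,"dz":-35,"rx":0,"ry":0,"rz":0},{"dx":0,"dy":0,"dz":-65,"rx":0,"ry":0,"rz":0},{"dx":0,"dy":0,"dz":-90,"rx":0,"ry":0,"rz":0},{"dx":0,"dy":0,"dz":-100,"rx":0,"ry":0,"rz":0},{"dx":0,"dy":0,"dz":-100,"rx":0,"ry":0,"rz":0}]}}

```text
clock: 2.12
tcp_pos: [0.5302, 0.4472, 0.0217]
orientation: [-0.533, -3.095, 0.002]
contact_force: [-0.9, -0.2, 0.2]
grip_width: 0.0601
gripper_force: 0.0
```

{"op": "send_rows", "data": {"deltas": [{"dx":0,"dy":0,"dz":0,"rx":0,"ry":0,"rz":0},{"dx":0,"dy":0,"dz":0,"rx":0,"ry":0,"rz":0},{"dx":0,"dy":0,"dz":0,"rx":0,"ry":0,"rz":0},{"dx":0,"dy":0,"dz":0,"rx":0,"ry":0,"rz":0},{"dx":0,"dy":0,"dz":0,"rx":0,"ry":0,"rz":0}], "jaw": 25, "newtons": 30}}

```text
clock: 2.53
tcp_pos: [0.5325, 0.4483, 0.0253]
orientation: [0.534, 3.093, 0.006]
contact_force: [-1.2, -0.6, 7.4]
grip_width: 0.033
gripper_force: 30.2
```

{"op": "send_rows", "data": {"deltas": [{"dx":0,"dy":0,"dz":10,"rx":0,"ry":0,"rz":0},{"dx":0,"dy":0,"dz":30,"rx":0,"ry":0,"rz":0},{"dx":0,"dy":0,"dz":50,"rx":0,"ry":0,"rz":0},{"dx":0,"dy":0,"dz":50,"rx":0,"ry":0,"rz":0},{"dx":0,"dy":0,"dz":50,"rx":0,"ry":0,"rz":0}]}}

```text
clock: 2.95
tcp_pos: [0.5319, 0.4478, 0.0746]
orientation: [0.534, 3.094, 0.005]
contact_force: [-0.2, -0.9, -2.2]
grip_width: 0.0332
gripper_force: 30.1
```

Run:
```python
from h import *; from bench import r
P=[r.get_obs()["tcp_pos"]];f=r.grab_frame("wrist");cv2.imwrite("pics/w2.png",f["frame"]);
for i in range(2): r.grab_frame("top");P.append(r.get_obs()["tcp_pos"])
print(np.round(P,4)); W=world(f).reshape(-1,3);p=P[0]
q=W[(np.hypot(*(W[:,:2]-p[:2]).T)<.03)&(W[:,2]>p[2]+.012)&(W[:,2]<p[2]+.045)]*1000
print(len(q),np.percentile(q,[1,50,99],axis=0))
```

```text
[[0.5319 0.4478 0.0746]
 [0.5306 0.4467 0.0721]
 [0.5303 0.4465 0.0715]]
10144 [[510.91967585 425.88783738  87.26091413]
 [526.41679129 449.93176334  95.71195354]
 [544.5971756  476.85973834 118.80027231]]
```

View pics/w2.png

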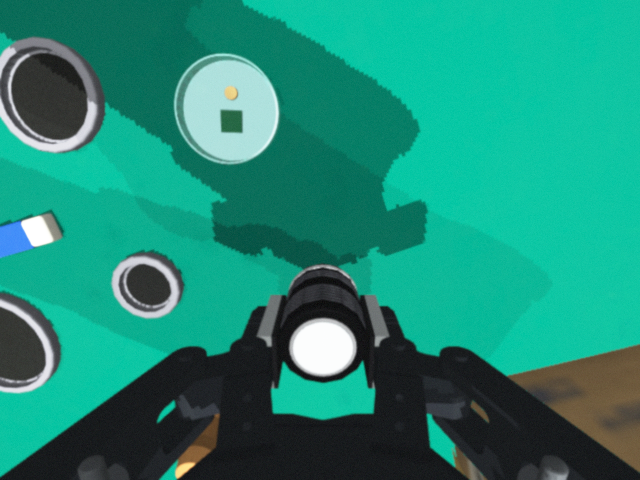

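The lens is held upright, with its top at (323,347) centred between the pads.

{"op": "send_rows", "data": {"deltas": [{"dx":-28,"dy":-21,"dz":0,"rx":0,"ry":0,"rz":0},{"dx":-60,"dy":-45,"dz":0,"rx":0,"ry":0,"rz":0},{"dx":-92,"dy":-69,"dz":0,"rx":0,"ry":0,"rz":0},{"dx":-124,"dy":-93,"dz":0,"rx":0,"ry":0,"rz":0},{"dx":-144,"dy":-108,"dz":0,"rx":0,"ry":0,"rz":0}]}}

```text
clock: 3.52
tcp_pos: [0.3828, 0.3353, 0.0709]
orientation: [-0.533, -3.093, 0.007]
contact_force: [-0.4, 0.2, -0.1]
grip_width: 0.033
gripper_force: 30.3
```

{"op": "send_rows", "data": {"deltas": [{"dx":0,"dy":0,"dz":0,"rx":0,"ry":0,"rz":0},{"dx":0,"dy":0,"dz":0,"rx":0,"ry":0,"rz":0},{"dx":0,"dy":0,"dz":0,"rx":0,"ry":0,"rz":0}]}}

```text
clock: 3.77
tcp_pos: [0.3875, 0.3396, 0.0722]
orientation: [0.534, 3.095, 0.001]
contact_force: [0.7, 0.8, -1.4]
grip_width: 0.0329
gripper_force: 30.3
```

```bash
cat > st.py <<'E'
from h import *; from bench import r
P=[];q=r.get_obs()
for i in range(3): P.append(q["tcp_pos"]);r.grab_frame("top");q=r.get_obs()
print(np.mean(P,0).round(4),q["clock"],q["grip_width"],q["contact_force"].round(1),np.degrees(np.arctan2(*R.from_rotvec(q["orientation"]).as_matrix()[1::-1,1])).round(1))
E
python3 st.py
```

```text
[0.3878 0.3398 0.0722] 3.9167 0.033027042169106305 [-0.2 -0.  -1.4] 70.4
```

{"op": "send_rows", "data": {"deltas": [{"dx":0,"dy":-1,"dz":-15,"rx":0,"ry":0,"rz":0},{"dx":0,"dy":-1,"dz":-30,"rx":0,"ry":0,"rz":0},{"dx":0,"dy":-1,"dz":-40,"rx":0,"ry":0,"rz":0},{"dx":0,"dy":-1,"dz":-46,"rx":0,"ry":0,"rz":0},{"dx":0,"dy":-1,"dz":-46,"rx":0,"ry":0,"rz":0}]}}

```text
clock: 4.33
tcp_pos: [0.3874, 0.3378, 0.0263]
orientation: [-0.535, -3.095, 0.002]
contact_force: [-0.7, -0.2, 1.0]
grip_width: 0.0332
gripper_force: 32.3
```

{"op": "send_rows", "data": {"deltas": [{"dx":0,"dy":0,"dz":0,"rx":0,"ry":0,"rz":0},{"dx":0,"dy":0,"dz":0,"rx":0,"ry":0,"rz":0}]}}

```text
clock: 4.5
tcp_pos: [0.3874, 0.3379, 0.0263]
orientation: [0.535, 3.096, -0.001]
contact_force: [-0.2, -2.4, 1.5]
grip_width: 0.0331
gripper_force: 32.4
```

{"op": "send_rows", "data": {"deltas": [{"dx":0,"dy":0,"dz":0,"rx":0,"ry":0,"rz":0},{"dx":0,"dy":0,"dz":0,"rx":0,"ry":0,"rz":0},{"dx":0,"dy":0,"dz":0,"rx":0,"ry":0,"rz":0},{"dx":0,"dy":0,"dz":0,"rx":0,"ry":0,"rz":0}], "jaw": 60}}

```text
clock: 4.83
tcp_pos: [0.387, 0.3383, 0.0263]
orientation: [0.534, 3.096, 0.001]
contact_force: [1.1, 0.0, 1.0]
grip_width: 0.0599
gripper_force: 0.0
```

{"op": "send_rows", "data": {"deltas": [{"dx":0,"dy":0,"dz":20,"rx":0,"ry":0,"rz":0},{"dx":0,"dy":0,"dz":60,"rx":0,"ry":0,"rz":0},{"dx":0,"dy":0,"dz":100,"rx":0,"ry":0,"rz":0},{"dx":0,"dy":0,"dz":140,"rx":0,"ry":0,"rz":0},{"dx":0,"dy":0,"dz":150,"rx":0,"ry":0,"rz":0}]}}

```text
clock: 5.25
tcp_pos: [0.3893, 0.3403, 0.1823]
orientation: [0.534, 3.091, 0.013]
contact_force: [0.2, 0.7, 0.3]
grip_width: 0.0602
gripper_force: 0.0
```

{"op": "send_rows", "data": {"deltas": [{"dx":32,"dy":0,"dz":0,"rx":0,"ry":0,"rz":0},{"dx":70,"dy":0,"dz":0,"rx":0,"ry":0,"rz":0},{"dx":110,"dy":0,"dz":0,"rx":0,"ry":0,"rz":0},{"dx":145,"dy":0,"dz":0,"rx":0,"ry":0,"rz":0},{"dx":165,"dy":0,"dz":0,"rx":0,"ry":0,"rz":0}]}}

```text
clock: 5.67
tcp_pos: [0.556, 0.3368, 0.1761]
orientation: [0.538, 3.093, 0.0]
contact_force: [-0.1, -0.3, 1.4]
grip_width: 0.06
gripper_force: 0.0
```

{"op": "send_rows", "data": {"deltas": [{"dx":0,"dy":0,"dz":0,"rx":0,"ry":0,"rz":0},{"dx":0,"dy":0,"dz":0,"rx":0,"ry":0,"rz":0}]}}

```text
clock: 5.83
tcp_pos: [0.5525, 0.3373, 0.1754]
orientation: [-0.537, -3.095, 0.001]
contact_force: [-1.1, -0.6, 0.1]
grip_width: 0.0597
gripper_force: 0.0
```

```bash
cat > wr.py <<'E'
import sys
from h import *; from bench import r
f=r.grab_frame("wrist");save(f,sys.argv[1])
W=world(f).reshape(-1,3)
for n,c,rad,z0,z1 in [("lensInTray",(388,339),30,.04,.06),("stampH",(608,340),24,.045,.075),("stampF",(608,340),32,.010,.019),("small",(508,338),28,.0075,.012),("large",(513,217),45,.0075,.012),("obl",(404,219),45,.0075,.012),("tub",(647,212),36,.040,.05),("vial",(628,102),18,.036,.05)]:
    q=W[(np.hypot(W[:,0]-c[0]/1e3,W[:,1]-c[1]/1e3)<rad/1e3)&(W[:,2]>z0)&(W[:,2]<z1)]*1000
    if len(q)<4: print(n,len(q));continue
    k=cv2.minAreaRect(q[:,:2].astype(np.float32))
    print(n,len(q),np.round(k[0],1),np.round(k[1]),round(k[2],1),"z",np.percentile(q[:,2],[50,98]).round())
E
python3 wr.py w3; python3 st.py
```

```text
lensInTray 1898 [388.7 337.9] [34. 25.] 72.9 z [49. 51.]
stampH 695 [606.2 341.4] [22. 22.] 26.9 z [61. 64.]
stampF 679 [607.4 340.8] [45. 18.] 83.4 z [12. 17.]
small 776 [505.6 338.1] [43. 43.] 29.9 z [ 9. 10.]
large 1223 [510.7 217.5] [76. 77.] 67.8 z [ 9. 10.]
obl 1528 [402.6 219.8] [73. 46.] 70.2 z [ 9. 10.]
tub 126 [657.1 230.1] [10. 40.] 54.1 z [44. 46.]
vial 0
[0.5507 0.3383 0.1757] 6.0333 0.059896405398980654 [-0.5 -0.2 -0.5] 70.5
```

View pics/w3.png

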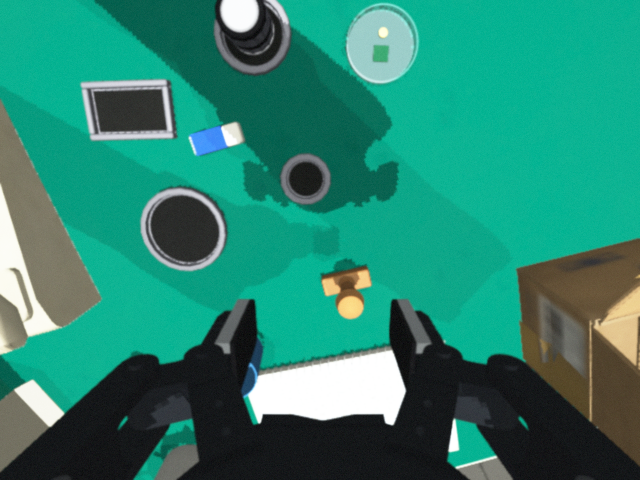

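The lens stands in the medium tray at (252,40). The stamp is at (348,297), between the fingers' line and the small tray at (305,179). Next I fetch the stamp.

{"op": "send_rows", "data": {"deltas": [{"dx":25,"dy":1,"dz":0,"rx":0,"ry":0,"rz":0},{"dx":50,"dy":2,"dz":0,"rx":0,"ry":0,"rz":0},{"dx":57,"dy":2,"dz":-20,"rx":0,"ry":0,"rz":0},{"dx":57,"dy":2,"dz":-55,"rx":0,"ry":0,"rz":0},{"dx":57,"dy":2,"dz":-70,"rx":0,"ry":0,"rz":0}]}}

```text
clock: 6.45
tcp_pos: [0.607, 0.3395, 0.1031]
orientation: [-0.533, -3.093, 0.003]
contact_force: [-0.9, -0.7, -1.8]
grip_width: 0.0597
gripper_force: 0.0
```

{"op": "send_rows", "data": {"deltas": [{"dx":0,"dy":0,"dz":-20,"rx":0,"ry":0,"rz":0},{"dx":0,"dy":0,"dz":-45,"rx":0,"ry":0,"rz":0},{"dx":0,"dy":0,"dz":-62,"rx":0,"ry":0,"rz":0},{"dx":0,"dy":0,"dz":-62,"rx":0,"ry":0,"rz":0},{"dx":0,"dy":0,"dz":-62,"rx":0,"ry":0,"rz":0}]}}

```text
clock: 6.87
tcp_pos: [0.6076, 0.3402, 0.0438]
orientation: [-0.532, -3.094, 0.002]
contact_force: [1.0, 0.6, 0.1]
grip_width: 0.0603
gripper_force: 0.0
```

```bash
python3 st.py
```

```text
[0.6086 0.3406 0.045 ] 7.0167 0.06032226532051024 [0.1 0.5 0.1] 70.4
```

{"op": "send_rows", "data": {"deltas": [{"dx":-1,"dy":0,"dz":-2,"rx":0,"ry":0,"rz":0},{"dx":-1,"dy":0,"dz":-2,"rx":0,"ry":0,"rz":0},{"dx":-1,"dy":0,"dz":-2,"rx":0,"ry":0,"rz":0},{"dx":-1,"dy":0,"dz":-2,"rx":0,"ry":0,"rz":0},{"dx":-1,"dy":0,"dz":-2,"rx":0,"ry":0,"rz":0}], "jaw": 14, "newtons": 30}}

```text
clock: 7.43
tcp_pos: [0.6083, 0.3402, 0.043]
orientation: [0.534, 3.095, 0.001]
contact_force: [-0.8, 0.5, 4.1]
grip_width: 0.0219
gripper_force: 29.3
```

{"op": "send_rows", "data": {"deltas": [{"dx":0,"dy":0,"dz":0,"rx":0,"ry":0,"rz":0},{"dx":0,"dy":0,"dz":10,"rx":0,"ry":0,"rz":0},{"dx":0,"dy":0,"dz":30,"rx":0,"ry":0,"rz":0},{"dx":0,"dy":0,"dz":60,"rx":0,"ry":0,"rz":0},{"dx":0,"dy":0,"dz":60,"rx":0,"ry":0,"rz":0}]}}

```text
clock: 7.85
tcp_pos: [0.611, 0.3414, 0.1083]
orientation: [0.534, 3.09, 0.009]
contact_force: [1.5, 0.3, 0.6]
grip_width: 0.0214
gripper_force: 29.5
```

{"op": "send_rows", "data": {"deltas": [{"dx":-25,"dy":-15,"dz":0,"rx":0,"ry":0,"rz":-3},{"dx":-50,"dy":-30,"dz":0,"rx":0,"ry":0,"rz":-7},{"dx":-80,"dy":-47,"dz":0,"rx":0,"ry":0,"rz":-11},{"dx":-105,"dy":-62,"dz":0,"rx":0,"ry":0,"rz":-14},{"dx":-130,"dy":-77,"dz":0,"rx":0,"ry":0,"rz":-14}]}}

```text
clock: 8.27
tcp_pos: [0.4764, 0.262, 0.1024]
orientation: [-0.912, -3.006, 0.0]
contact_force: [0.2, 0.8, -0.5]
grip_width: 0.0217
gripper_force: 29.6
```

{"op": "send_rows", "data": {"deltas": [{"dx":-25,"dy":-15,"dz":0,"rx":0,"ry":0,"rz":0},{"dx":-50,"dy":-30,"dz":0,"rx":0,"ry":0,"rz":0},{"dx":-74,"dy":-44,"dz":0,"rx":0,"ry":0,"rz":0},{"dx":-74,"dy":-44,"dz":0,"rx":0,"ry":0,"rz":0},{"dx":-74,"dy":-44,"dz":0,"rx":0,"ry":0,"rz":0}]}}

```text
clock: 8.68
tcp_pos: [0.4029, 0.2183, 0.1026]
orientation: [-0.908, -3.007, 0.0]
contact_force: [0.6, 0.5, 0.8]
grip_width: 0.0214
gripper_force: 29.6
```

```bash
python3 wr.py w4;  python3 st.py
```

```text
lensInTray 3702 [383.7 338.6] [34. 34.] 5.8 z [49. 51.]
stampH 0
stampF 0
small 1012 [505.1 338. ] [43. 43.] 61.2 z [ 9. 10.]
large 382 [492.8 217.7] [76. 39.] 88.7 z [ 9. 10.]
obl 1408 [402.3 219.6] [72. 46.] 70.7 z [ 9. 10.]
tub 0
vial 0
[0.4049 0.2197 0.1028] 8.8833 0.021558914855257426 [ 0.3 -0.1 -0.6] 56.4
```

View pics/w4.png

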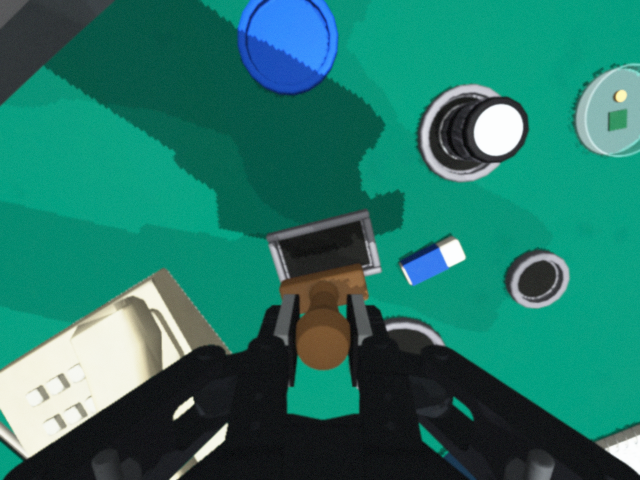

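The stamp is held upright; its foot at (323,285) is parallel to the oblong tray at (325,245). I lower it.

{"op": "send_rows", "data": {"deltas": [{"dx":-1,"dy":0,"dz":-20,"rx":0,"ry":0,"rz":0},{"dx":-1,"dy":0,"dz":-40,"rx":0,"ry":0,"rz":0},{"dx":-1,"dy":0,"dz":-50,"rx":0,"ry":0,"rz":0},{"dx":-1,"dy":0,"dz":-56,"rx":0,"ry":0,"rz":0},{"dx":-1,"dy":0,"dz":-56,"rx":0,"ry":0,"rz":0}]}}

```text
clock: 9.3
tcp_pos: [0.4036, 0.2192, 0.0459]
orientation: [-0.908, -3.007, 0.001]
contact_force: [1.0, 0.1, -2.2]
grip_width: 0.0215
gripper_force: 29.8
```

{"op": "send_rows", "data": {"deltas": [{"dx":0,"dy":0,"dz":0,"rx":0,"ry":0,"rz":0},{"dx":0,"dy":0,"dz":0,"rx":0,"ry":0,"rz":0}]}}

```text
clock: 9.47
tcp_pos: [0.4035, 0.2192, 0.0465]
orientation: [0.908, 3.007, 0.001]
contact_force: [0.7, 0.5, -0.7]
grip_width: 0.0218
gripper_force: 29.8
```

```bash
python3 st.py
```

```text
[0.4033 0.2192 0.0466] 9.6167 0.02147316868843784 [-0.6 -0.3 -0.7] 56.4
```

{"op": "send_rows", "data": {"deltas": [{"dx":0,"dy":0,"dz":-1,"rx":0,"ry":0,"rz":0},{"dx":0,"dy":0,"dz":-1,"rx":0,"ry":0,"rz":0}]}}

```text
clock: 9.78
tcp_pos: [0.403, 0.2191, 0.0454]
orientation: [0.907, 3.007, 0.001]
contact_force: [0.6, 0.6, -0.3]
grip_width: 0.0216
gripper_force: 29.8
```

{"op": "send_rows", "data": {"deltas": [{"dx":0,"dy":0,"dz":0,"rx":0,"ry":0,"rz":0},{"dx":0,"dy":0,"dz":0,"rx":0,"ry":0,"rz":0},{"dx":0,"dy":0,"dz":0,"rx":0,"ry":0,"rz":0},{"dx":0,"dy":0,"dz":0,"rx":0,"ry":0,"rz":0}], "jaw": 50}}

```text
clock: 10.12
tcp_pos: [0.4029, 0.219, 0.0454]
orientation: [-0.908, -3.008, -0.0]
contact_force: [-0.1, 0.0, -0.8]
grip_width: 0.0499
gripper_force: 0.0
```

{"op": "send_rows", "data": {"deltas": [{"dx":0,"dy":0,"dz":20,"rx":0,"ry":0,"rz":0},{"dx":0,"dy":0,"dz":55,"rx":0,"ry":0,"rz":0},{"dx":0,"dy":0,"dz":90,"rx":0,"ry":0,"rz":0},{"dx":0,"dy":0,"dz":120,"rx":0,"ry":0,"rz":0},{"dx":0,"dy":0,"dz":150,"rx":0,"ry":0,"rz":0}]}}

```text
clock: 10.53
tcp_pos: [0.4028, 0.2187, 0.197]
orientation: [0.908, 3.007, 0.0]
contact_force: [0.3, 0.8, -0.5]
grip_width: 0.0498
gripper_force: 0.0
```

{"op": "send_rows", "data": {"deltas": [{"dx":35,"dy":-9,"dz":0,"rx":0,"ry":0,"rz":3},{"dx":70,"dy":-18,"dz":0,"rx":0,"ry":0,"rz":7},{"dx":105,"dy":-27,"dz":0,"rx":0,"ry":0,"rz":11},{"dx":140,"dy":-36,"dz":0,"rx":0,"ry":0,"rz":14},{"dx":170,"dy":-44,"dz":0,"rx":0,"ry":0,"rz":14}]}}

```text
clock: 10.95
tcp_pos: [0.575, 0.174, 0.1954]
orientation: [0.53, 3.096, 0.0]
contact_force: [0.9, -0.1, -0.3]
grip_width: 0.0501
gripper_force: 0.0
```

{"op": "send_rows", "data": {"deltas": [{"dx":15,"dy":0,"dz":0,"rx":0,"ry":0,"rz":0},{"dx":15,"dy":0,"dz":0,"rx":0,"ry":0,"rz":0},{"dx":15,"dy":0,"dz":0,"rx":0,"ry":0,"rz":0}], "jaw": 80}}

```text
clock: 11.2
tcp_pos: [0.5878, 0.1746, 0.1947]
orientation: [-0.536, -3.095, 0.001]
contact_force: [-0.5, 0.0, -1.2]
grip_width: 0.0798
gripper_force: 0.0
```

```bash
python3 wr.py w5;  python3 st.py
```

```text
lensInTray 0
stampH 0
stampF 0
small 879 [506.1 337.7] [43. 43.] 13.9 z [ 9. 11.]
large 1441 [510.5 217.1] [77. 77.] 72.9 z [ 9. 10.]
obl 948 [415.4 215.1] [72. 21.] 70.3 z [ 9. 11.]
tub 614 [645.7 212.4] [51. 52.] 67.0 z [44. 49.]
vial 306 [627.  102.4] [17. 16.] 30.1 z [44. 46.]
[0.5866 0.1754 0.1949] 11.4 0.07986851084542937 [-0.3  0.4 -0.1] 70.5
```

View pics/w5.png

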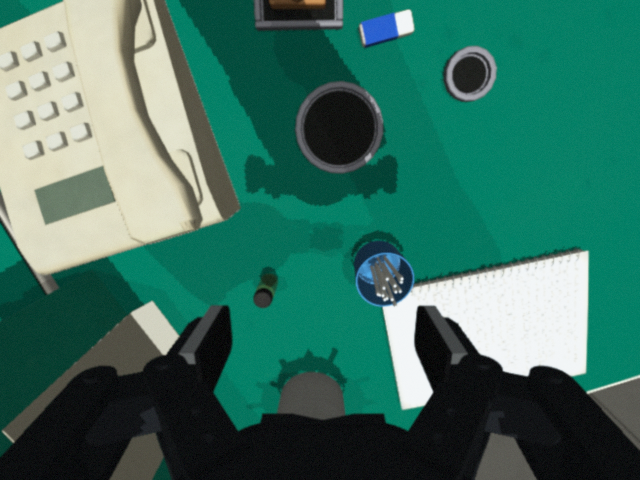

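The tub is at (385,277), the vial at (265,288) and the pen cup at (310,395). The large tray is at (340,127), and the stamp is in the oblong tray. I check for tall things before going in.

Run:
```python
from h import *; import pickle
W=np.concatenate([world(pickle.load(open(c+".pkl","rb"))).reshape(-1,3) for c in("top","scene")])
for n,c in(("tub",(.646,.212)),("vial",(.627,.102))):
    d=W[:,:2]-c; q=(W[:,2]>.075)&(np.hypot(*d.T)<.16)
    a=np.degrees(np.arctan2(d[:,1],d[:,0]))
    for s in range(-180,180,30):
        k=q&(a>=s)&(a<s+30)
        if k.sum()>3: print(n,s,"mind",np.hypot(*d[k].T).min().round(3),"zmax",W[k,2].max().round(3))
```

```text
tub -150 mind 0.154 zmax 0.103
tub -60 mind 0.132 zmax 0.153
vial -180 mind 0.083 zmax 0.109
vial -120 mind 0.152 zmax 0.304
vial -90 mind 0.149 zmax 0.305
vial -30 mind 0.113 zmax 0.155
vial 0 mind 0.114 zmax 0.153
vial 150 mind 0.107 zmax 0.098
```

{"op": "send_rows", "data": {"deltas": [{"dx":30,"dy":19,"dz":0,"rx":0,"ry":0,"rz":0},{"dx":59,"dy":37,"dz":0,"rx":0,"ry":0,"rz":0},{"dx":59,"dy":37,"dz":0,"rx":0,"ry":0,"rz":0},{"dx":59,"dy":37,"dz":-30,"rx":0,"ry":0,"rz":0},{"dx":59,"dy":37,"dz":-60,"rx":0,"ry":0,"rz":0}]}}

```text
clock: 11.82
tcp_pos: [0.648, 0.2136, 0.1367]
orientation: [0.531, 3.092, 0.005]
contact_force: [0.7, -0.9, -0.9]
grip_width: 0.08
gripper_force: 0.0
```

```bash
python3 st.py
```

```text
[0.6446 0.2124 0.132 ] 11.9667 0.07991287890770621 [ 1.2 -0.7 -0.4] 70.5
```

{"op": "send_rows", "data": {"deltas": [{"dx":1,"dy":0,"dz":-35,"rx":0,"ry":0,"rz":0},{"dx":1,"dy":0,"dz":-65,"rx":0,"ry":0,"rz":0},{"dx":1,"dy":0,"dz":-92,"rx":0,"ry":0,"rz":0},{"dx":1,"dy":0,"dz":-109,"rx":0,"ry":0,"rz":0},{"dx":1,"dy":0,"dz":-109,"rx":0,"ry":0,"rz":0}]}}

```text
clock: 12.38
tcp_pos: [0.6461, 0.2119, 0.0246]
orientation: [-0.533, -3.092, 0.003]
contact_force: [-0.6, -0.3, -0.4]
grip_width: 0.08
gripper_force: 0.0
```

```bash
python3 st.py
```

```text
[0.6475 0.2122 0.0265] 12.5333 0.07999784479672838 [0.1 0.3 0.3] 70.4
```

{"op": "send_rows", "data": {"deltas": [{"dx":0,"dy":0,"dz":0,"rx":0,"ry":0,"rz":0},{"dx":0,"dy":0,"dz":0,"rx":0,"ry":0,"rz":0},{"dx":0,"dy":0,"dz":0,"rx":0,"ry":0,"rz":0},{"dx":0,"dy":0,"dz":0,"rx":0,"ry":0,"rz":0},{"dx":0,"dy":0,"dz":0,"rx":0,"ry":0,"rz":0}], "jaw": 40, "newtons": 30}}

```text
clock: 12.95
tcp_pos: [0.649, 0.2123, 0.0285]
orientation: [0.534, 3.094, 0.002]
contact_force: [-2.4, -0.4, 8.0]
grip_width: 0.0501
gripper_force: 30.3
```

```bash
python3 st.py
```

```text
[0.649  0.2123 0.0285] 13.1 0.05057546028702182 [-1.9  0.1  7.1] 70.4
```

{"op": "send_rows", "data": {"deltas": [{"dx":0,"dy":0,"dz":10,"rx":0,"ry":0,"rz":0},{"dx":0,"dy":0,"dz":25,"rx":0,"ry":0,"rz":0},{"dx":0,"dy":0,"dz":45,"rx":0,"ry":0,"rz":0},{"dx":0,"dy":0,"dz":45,"rx":0,"ry":0,"rz":0}]}}

```text
clock: 13.43
tcp_pos: [0.6509, 0.2127, 0.0767]
orientation: [0.534, 3.089, 0.006]
contact_force: [0.6, -0.4, -0.6]
grip_width: 0.05
gripper_force: 31.3
```

{"op": "send_rows", "data": {"deltas": [{"dx":-25,"dy":1,"dz":0,"rx":0,"ry":0,"rz":0},{"dx":-60,"dy":2,"dz":0,"rx":0,"ry":0,"rz":0},{"dx":-95,"dy":4,"dz":0,"rx":0,"ry":0,"rz":0},{"dx":-125,"dy":5,"dz":0,"rx":0,"ry":0,"rz":0},{"dx":-135,"dy":5,"dz":0,"rx":0,"ry":0,"rz":0}]}}

```text
clock: 13.85
tcp_pos: [0.508, 0.2174, 0.0714]
orientation: [-0.53, -3.093, 0.001]
contact_force: [0.1, 0.3, -0.8]
grip_width: 0.0501
gripper_force: 31.3
```

{"op": "send_rows", "data": {"deltas": [{"dx":0,"dy":0,"dz":0,"rx":0,"ry":0,"rz":0},{"dx":0,"dy":0,"dz":0,"rx":0,"ry":0,"rz":0}]}}

```text
clock: 14.02
tcp_pos: [0.5136, 0.2174, 0.0722]
orientation: [0.533, 3.095, 0.002]
contact_force: [0.6, -0.3, -0.3]
grip_width: 0.0501
gripper_force: 31.3
```

```bash
python3 wr.py w6;  python3 st.py
```

```text
lensInTray 0
stampH 0
stampF 0
small 1726 [505.6 337.7] [43. 43.] 10.2 z [ 9. 10.]
large 1888 [501.2 220.3] [77. 57.] 71.4 z [ 9. 10.]
obl 3616 [402.7 219.2] [72. 46.] 70.5 z [ 9. 10.]
tub 0
vial 0
[0.5147 0.2171 0.072 ] 14.2167 0.05020469823701975 [-0.1 -0.1 -0.8] 70.4
```

View pics/w6.png

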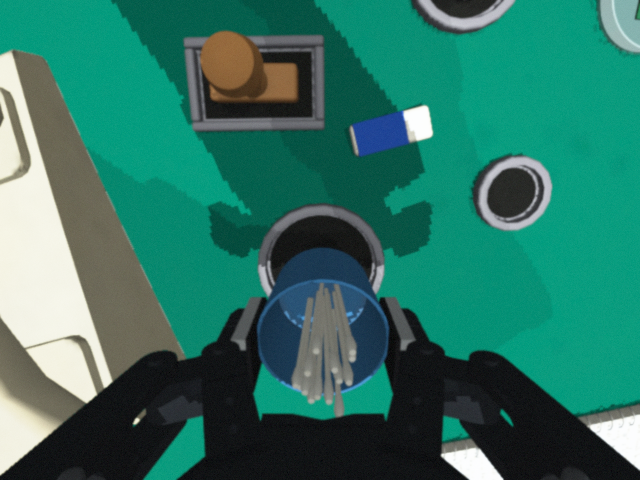

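The tub is held upright at (322,325) in front of the large tray at (322,262). The stamp stands in its tray at (255,80). I lower the tub.

{"op": "send_rows", "data": {"deltas": [{"dx":-3,"dy":0,"dz":-12,"rx":0,"ry":0,"rz":0},{"dx":-3,"dy":0,"dz":-27,"rx":0,"ry":0,"rz":0},{"dx":-3,"dy":0,"dz":-36,"rx":0,"ry":0,"rz":0},{"dx":-3,"dy":0,"dz":-41,"rx":0,"ry":0,"rz":0},{"dx":-3,"dy":0,"dz":-41,"rx":0,"ry":0,"rz":0}]}}

```text
clock: 14.63
tcp_pos: [0.5105, 0.2165, 0.0305]
orientation: [-0.536, -3.095, 0.001]
contact_force: [-1.7, -1.0, 3.0]
grip_width: 0.0499
gripper_force: 32.3
```

{"op": "send_rows", "data": {"deltas": [{"dx":0,"dy":0,"dz":0,"rx":0,"ry":0,"rz":0},{"dx":0,"dy":0,"dz":0,"rx":0,"ry":0,"rz":0}]}}

```text
clock: 14.8
tcp_pos: [0.5104, 0.2165, 0.0304]
orientation: [-0.536, -3.096, 0.001]
contact_force: [-1.0, -2.7, 3.1]
grip_width: 0.0502
gripper_force: 32.3
```

```bash
python3 st.py
```

```text
[0.5104 0.2165 0.0304] 14.95 0.05025494755688901 [-0.8 -2.5  3.7] 70.4
```

{"op": "send_rows", "data": {"deltas": [{"dx":0,"dy":0,"dz":0,"rx":0,"ry":0,"rz":0},{"dx":0,"dy":0,"dz":0,"rx":0,"ry":0,"rz":0},{"dx":0,"dy":0,"dz":0,"rx":0,"ry":0,"rz":0},{"dx":0,"dy":0,"dz":0,"rx":0,"ry":0,"rz":0}], "jaw": 78}}

```text
clock: 15.28
tcp_pos: [0.5099, 0.2173, 0.0302]
orientation: [0.534, 3.096, 0.0]
contact_force: [0.3, 0.0, -0.4]
grip_width: 0.0778
gripper_force: 0.0
```

{"op": "send_rows", "data": {"deltas": [{"dx":0,"dy":0,"dz":20,"rx":0,"ry":0,"rz":0},{"dx":0,"dy":0,"dz":60,"rx":0,"ry":0,"rz":0},{"dx":0,"dy":0,"dz":100,"rx":0,"ry":0,"rz":0},{"dx":0,"dy":0,"dz":130,"rx":0,"ry":0,"rz":0},{"dx":0,"dy":0,"dz":150,"rx":0,"ry":0,"rz":0}]}}

```text
clock: 15.7
tcp_pos: [0.5111, 0.2176, 0.1838]
orientation: [0.534, 3.093, 0.005]
contact_force: [-0.5, 0.3, 0.5]
grip_width: 0.0782
gripper_force: 0.0
```

{"op": "send_rows", "data": {"deltas": [{"dx":20,"dy":-20,"dz":0,"rx":0,"ry":0,"rz":0},{"dx":40,"dy":-40,"dz":0,"rx":0,"ry":0,"rz":0},{"dx":62,"dy":-62,"dz":0,"rx":0,"ry":0,"rz":0},{"dx":80,"dy":-80,"dz":0,"rx":0,"ry":0,"rz":0},{"dx":90,"dy":-90,"dz":0,"rx":0,"ry":0,"rz":0}], "jaw": 50}}

```text
clock: 16.12
tcp_pos: [0.6019, 0.1239, 0.1805]
orientation: [0.539, 3.093, -0.001]
contact_force: [0.3, 0.4, -0.5]
grip_width: 0.0498
gripper_force: 0.0
```

{"op": "send_rows", "data": {"deltas": [{"dx":0,"dy":0,"dz":0,"rx":0,"ry":0,"rz":0},{"dx":0,"dy":0,"dz":0,"rx":0,"ry":0,"rz":0}]}}

```text
clock: 16.28
tcp_pos: [0.5996, 0.1271, 0.1799]
orientation: [-0.536, -3.095, -0.0]
contact_force: [-0.5, -0.1, 0.2]
grip_width: 0.0496
gripper_force: 0.0
```

```bash
python3 wr.py w7;  python3 st.py
```

```text
lensInTray 0
stampH 0
stampF 0
small 1039 [506.1 337.5] [43. 43.] 27.7 z [ 9. 11.]
large 1347 [513.8 213.4] [77. 68.] 34.9 z [ 9. 11.]
obl 0
tub 0
vial 344 [627.1 102.3] [16. 16.] 88.7 z [44. 46.]
[0.5989 0.1287 0.18  ] 16.4833 0.050069440390917055 [-0.2  0.3 -0. ] 70.6
```

View pics/w7.png

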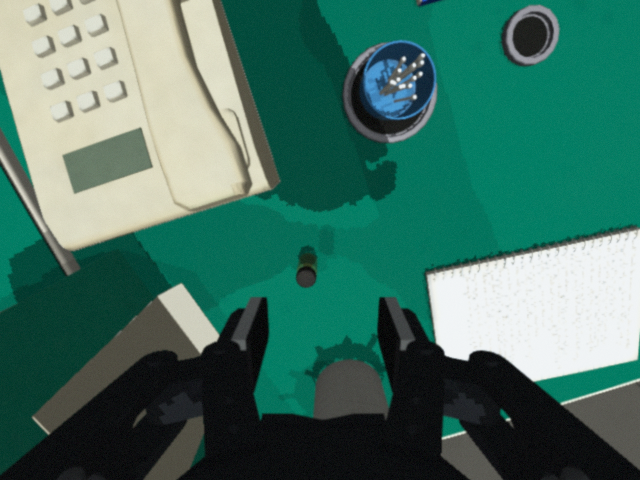

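The tub stands in the large tray at (390,90). The vial is at (307,268). I go for it.

{"op": "send_rows", "data": {"deltas": [{"dx":15,"dy":-13,"dz":0,"rx":0,"ry":0,"rz":0},{"dx":28,"dy":-26,"dz":0,"rx":0,"ry":0,"rz":0},{"dx":28,"dy":-26,"dz":-10,"rx":0,"ry":0,"rz":0},{"dx":28,"dy":-26,"dz":-40,"rx":0,"ry":0,"rz":0},{"dx":28,"dy":-26,"dz":-65,"rx":0,"ry":0,"rz":0}]}}

```text
clock: 16.9
tcp_pos: [0.6278, 0.1023, 0.1148]
orientation: [0.533, 3.095, 0.002]
contact_force: [-0.3, -0.7, -0.2]
grip_width: 0.0497
gripper_force: 0.0
```

{"op": "send_rows", "data": {"deltas": [{"dx":0,"dy":0,"dz":0,"rx":0,"ry":0,"rz":0},{"dx":0,"dy":0,"dz":0,"rx":0,"ry":0,"rz":0}]}}

```text
clock: 17.07
tcp_pos: [0.6263, 0.1019, 0.1142]
orientation: [-0.532, -3.093, 0.002]
contact_force: [-0.2, 1.4, 0.0]
grip_width: 0.0498
gripper_force: 0.0
```

```bash
python3 st.py
```

```text
[0.6275 0.1019 0.1155] 17.2167 0.050166227783294305 [-0.7  0.4 -0.8] 70.4
```

{"op": "send_rows", "data": {"deltas": [{"dx":0,"dy":0,"dz":-30,"rx":0,"ry":0,"rz":0},{"dx":0,"dy":0,"dz":-60,"rx":0,"ry":0,"rz":0},{"dx":0,"dy":0,"dz":-80,"rx":0,"ry":0,"rz":0},{"dx":0,"dy":0,"dz":-89,"rx":0,"ry":0,"rz":0},{"dx":0,"dy":0,"dz":-89,"rx":0,"ry":0,"rz":0}]}}

```text
clock: 17.63
tcp_pos: [0.6273, 0.1011, 0.0255]
orientation: [-0.534, -3.094, 0.001]
contact_force: [-0.4, -0.6, 0.3]
grip_width: 0.0498
gripper_force: 0.0
```

{"op": "send_rows", "data": {"deltas": [{"dx":0,"dy":0,"dz":0,"rx":0,"ry":0,"rz":0},{"dx":0,"dy":0,"dz":0,"rx":0,"ry":0,"rz":0},{"dx":0,"dy":0,"dz":0,"rx":0,"ry":0,"rz":0},{"dx":0,"dy":0,"dz":0,"rx":0,"ry":0,"rz":0},{"dx":0,"dy":0,"dz":0,"rx":0,"ry":0,"rz":0}], "jaw": 10, "newtons": 25}}

```text
clock: 18.05
tcp_pos: [0.6294, 0.1012, 0.0283]
orientation: [0.534, 3.093, 0.002]
contact_force: [-0.2, -0.4, 7.2]
grip_width: 0.0165
gripper_force: 24.9
```

```bash
python3 st.py
```

```text
[0.6294 0.1012 0.0283] 18.2 0.017112637873945208 [-1.3  0.   6.3] 70.4
```

{"op": "send_rows", "data": {"deltas": [{"dx":0,"dy":0,"dz":10,"rx":0,"ry":0,"rz":0},{"dx":0,"dy":0,"dz":35,"rx":0,"ry":0,"rz":0},{"dx":0,"dy":0,"dz":65,"rx":0,"ry":0,"rz":0},{"dx":0,"dy":0,"dz":90,"rx":0,"ry":0,"rz":0},{"dx":0,"dy":0,"dz":90,"rx":0,"ry":0,"rz":0}]}}

```text
clock: 18.62
tcp_pos: [0.6315, 0.1013, 0.1228]
orientation: [0.534, 3.087, 0.006]
contact_force: [0.5, -0.3, 0.7]
grip_width: 0.017
gripper_force: 24.5
```

{"op": "send_rows", "data": {"deltas": [{"dx":-10,"dy":20,"dz":0,"rx":0,"ry":0,"rz":0},{"dx":-23,"dy":45,"dz":0,"rx":0,"ry":0,"rz":0},{"dx":-38,"dy":75,"dz":0,"rx":0,"ry":0,"rz":0},{"dx":-53,"dy":105,"dz":0,"rx":0,"ry":0,"rz":0},{"dx":-68,"dy":135,"dz":0,"rx":0,"ry":0,"rz":0}]}}

```text
clock: 19.03
tcp_pos: [0.5591, 0.2371, 0.1168]
orientation: [0.535, 3.096, 0.001]
contact_force: [-0.5, -0.1, 0.2]
grip_width: 0.0168
gripper_force: 24.5
```

{"op": "send_rows", "data": {"deltas": [{"dx":-15,"dy":30,"dz":0,"rx":0,"ry":0,"rz":0},{"dx":-33,"dy":62,"dz":0,"rx":0,"ry":0,"rz":0},{"dx":-47,"dy":90,"dz":0,"rx":0,"ry":0,"rz":0},{"dx":-53,"dy":101,"dz":0,"rx":0,"ry":0,"rz":0},{"dx":-53,"dy":101,"dz":0,"rx":0,"ry":0,"rz":0}]}}

```text
clock: 19.45
tcp_pos: [0.5042, 0.3415, 0.1165]
orientation: [-0.523, -3.096, -0.003]
contact_force: [-0.5, 0.1, 0.2]
grip_width: 0.017
gripper_force: 24.5
```

{"op": "send_rows", "data": {"deltas": [{"dx":0,"dy":0,"dz":-30,"rx":0,"ry":0,"rz":0},{"dx":0,"dy":0,"dz":-50,"rx":0,"ry":0,"rz":0},{"dx":0,"dy":0,"dz":-50,"rx":0,"ry":0,"rz":0},{"dx":0,"dy":0,"dz":-50,"rx":0,"ry":0,"rz":0}]}}

```text
clock: 19.78
tcp_pos: [0.5072, 0.3348, 0.0659]
orientation: [-0.537, -3.094, 0.004]
contact_force: [-0.1, -0.1, 0.3]
grip_width: 0.0168
gripper_force: 24.5
```

```bash
python3 wr.py w8;  python3 st.py
```

```text
lensInTray 6206 [387.2 338.2] [34. 29.] 69.0 z [49. 51.]
stampH 0
stampF 0
small 1206 [503.3 339.2] [43. 38.] 66.6 z [ 9. 10.]
large 1717 [500.8 221. ] [57. 69.] 2.1 z [ 9. 12.]
obl 2981 [403.  220.1] [73. 46.] 70.9 z [ 9. 11.]
tub 0
vial 0
[0.5082 0.3362 0.0675] 19.9833 0.016607199119323037 [ 0.5 -0.3  0.1] 70.4
```

View pics/w8.png

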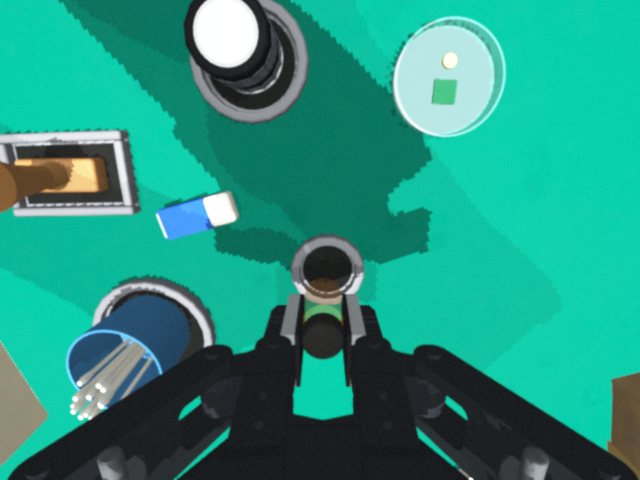

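The vial is held upright at (323,325) by the small tray at (327,272). Everything else stands well. I lower it.

{"op": "send_rows", "data": {"deltas": [{"dx":-1,"dy":1,"dz":-12,"rx":0,"ry":0,"rz":0},{"dx":-1,"dy":1,"dz":-24,"rx":0,"ry":0,"rz":0},{"dx":-1,"dy":1,"dz":-32,"rx":0,"ry":0,"rz":0},{"dx":-1,"dy":1,"dz":-36,"rx":0,"ry":0,"rz":0},{"dx":-1,"dy":1,"dz":-36,"rx":0,"ry":0,"rz":0}]}}

```text
clock: 20.4
tcp_pos: [0.5056, 0.3376, 0.0304]
orientation: [-0.535, -3.094, 0.002]
contact_force: [-3.8, -1.4, 11.1]
grip_width: 0.0167
gripper_force: 26.4
```

{"op": "send_rows", "data": {"deltas": [{"dx":0,"dy":0,"dz":0,"rx":0,"ry":0,"rz":0},{"dx":0,"dy":0,"dz":0,"rx":0,"ry":0,"rz":0}]}}

```text
clock: 20.57
tcp_pos: [0.5056, 0.3376, 0.0305]
orientation: [-0.534, -3.095, 0.001]
contact_force: [-3.0, -2.1, 11.1]
grip_width: 0.0169
gripper_force: 26.4
```

```bash
python3 st.py
```

```text
[0.5056 0.3376 0.0305] 20.7167 0.016973952750850146 [-3.2 -2.2  9.7] 70.4
```

On the floor; release and withdraw.

{"op": "send_rows", "data": {"deltas": [{"dx":0,"dy":0,"dz":0,"rx":0,"ry":0,"rz":0},{"dx":0,"dy":0,"dz":0,"rx":0,"ry":0,"rz":0},{"dx":0,"dy":0,"dz":0,"rx":0,"ry":0,"rz":0},{"dx":0,"dy":0,"dz":0,"rx":0,"ry":0,"rz":0}], "jaw": 45}}

```text
clock: 21.05
tcp_pos: [0.5058, 0.3379, 0.0298]
orientation: [-0.534, -3.095, 0.001]
contact_force: [-0.8, -0.3, -0.3]
grip_width: 0.0449
gripper_force: 0.0
```

{"op": "send_rows", "data": {"deltas": [{"dx":0,"dy":0,"dz":20,"rx":0,"ry":0,"rz":0},{"dx":0,"dy":0,"dz":60,"rx":0,"ry":0,"rz":0},{"dx":0,"dy":0,"dz":100,"rx":0,"ry":0,"rz":0},{"dx":0,"dy":0,"dz":140,"rx":0,"ry":0,"rz":0},{"dx":0,"dy":0,"dz":170,"rx":0,"ry":0,"rz":0}]}}

```text
clock: 21.47
tcp_pos: [0.5067, 0.3383, 0.2035]
orientation: [0.534, 3.094, 0.003]
contact_force: [0.6, 0.0, 0.1]
grip_width: 0.0451
gripper_force: 0.0
```

{"op": "send_rows", "data": {"deltas": [{"dx":20,"dy":35,"dz":0,"rx":0,"ry":0,"rz":0},{"dx":40,"dy":70,"dz":0,"rx":0,"ry":0,"rz":0},{"dx":60,"dy":105,"dz":0,"rx":0,"ry":0,"rz":0},{"dx":80,"dy":140,"dz":0,"rx":0,"ry":0,"rz":0},{"dx":90,"dy":155,"dz":0,"rx":0,"ry":0,"rz":0}]}}

```text
clock: 21.88
tcp_pos: [0.5958, 0.4983, 0.1993]
orientation: [-0.528, -3.096, -0.004]
contact_force: [-0.8, 0.1, 0.4]
grip_width: 0.0448
gripper_force: 0.0
```

{"op": "send_rows", "data": {"deltas": [{"dx":0,"dy":0,"dz":0,"rx":0,"ry":0,"rz":0},{"dx":0,"dy":0,"dz":0,"rx":0,"ry":0,"rz":0},{"dx":0,"dy":0,"dz":0,"rx":0,"ry":0,"rz":0}]}}

```text
clock: 22.13
tcp_pos: [0.5959, 0.4919, 0.1996]
orientation: [-0.535, -3.095, 0.002]
contact_force: [-0.4, -1.4, 0.2]
grip_width: 0.045
gripper_force: 0.0
```

```bash
python3 - <<'E'
from h import *; from bench import r
for cam in("top","scene"):
    f=r.grab_frame(cam);save(f,cam+"2")
    W=world(f).reshape(-1,3)
    for n,c,rad,z0,z1 in [("vial",(507,338),16,.038,.055),("lens",(388,339),24,.044,.056),("tub",(512,217),34,.04,.053),("stampH",(404,219),22,.052,.078),("stampF",(404,219),26,.0145,.021),("eraser",(450,280),30,.008,.014),("dish",(430,430),34,.006,.014),("small",(508,338),28,.0075,.012),("med",(388,339),36,.0075,.012),("large",(513,217),45,.0075,.012),("obl",(404,220),45,.0075,.012)]:
        q=W[(np.hypot(W[:,0]-c[0]/1e3,W[:,1]-c[1]/1e3)<rad/1e3)&(W[:,2]>z0)&(W[:,2]<z1)]*1000
        if len(q)<4: print(n,len(q));continue
        k=cv2.minAreaRect(q[:,:2].astype(np.float32))
        print(n,len(q),np.round(k[0],1),np.round(k[1]),np.percentile(q[:,2],95).round())
E
python3 - <<'E'
import cv2,numpy as np
a=cv2.imread("pics/top2.png")[130:310,200:420];b=cv2.imread("pics/scene2.png")[150:320,200:480]
a=cv2.resize(a,(440,360));b=cv2.resize(b,None,fx=360/170,fy=360/170)[:,:]
c=np.hstack([a,b]);cv2.imwrite("pics/fin.png",cv2.resize(c,None,fx=.75,fy=.75))
E
```

```text
vial 0
lens 0
tub 150 [509.3 218.2] [51. 51.] 51.0
stampH 72 [405.6 214.3] [20. 12.] 69.0
stampF 35 [399. 205.] [11. 17.] 18.0
eraser 0
dish 0
small 0
med 0
large 294 [513.6 217.4] [75. 74.] 12.0
obl 107 [400.7 207.5] [45. 45.] 11.0
vial 62 [503.7 336.1] [17. 14.] 49.0
lens 198 [385.6 336.7] [34. 32.] 51.0
tub 208 [507.9 216.1] [53. 51.] 50.0
stampH 153 [402.2 216.1] [21. 21.] 66.0
stampF 70 [402.5 216.1] [37. 17.] 19.0
eraser 163 [450.1 277.7] [44. 19.] 13.0
dish 120 [428.6 429.4] [57. 55.] 12.0
small 91 [505.7 333.6] [37. 42.] 11.0
med 146 [385.3 332. ] [50. 58.] 11.0
large 210 [508.9 209.4] [63. 76.] 11.0
obl 211 [403.4 217.2] [72. 46.] 11.0
```

View pics/fin.png

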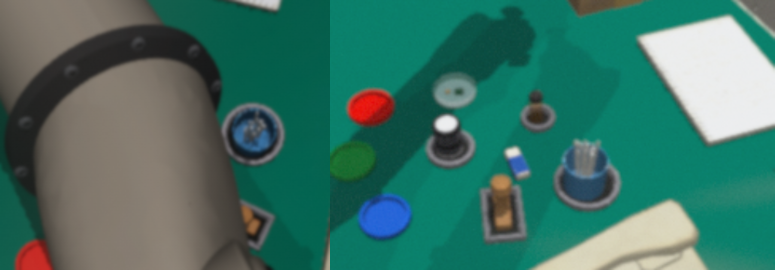

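The scene half shows the vial at (538,108), lens (448,138), tub (586,180) and stamp (502,208), each upright in its own tray and within about 5 mm of centre. The eraser and dish have not moved.

```bash
python3 -c "
from bench import r
print(r.hand_in())"
```

```text
the job is handed in; nothing more can be done
None
```

The job is handed in: the last pictures show the vial, lens, tub and stamp upright in their own trays, each within about 5 mm of centre, with the eraser and dish unmoved; `hand_in` returned no verdict.

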